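# Put the tee away and hold the case lid on balance

### The job

Lift the brass pipe tee off the free-spinning turntable and set it down (do not drop it) in the empty bay of the red fittings case, without knocking over or shifting the other things (the turntable itself may turn). Then take the lid, which is leaning back with its stay unhooked, swing it up to its balance point straight upright over its hinge without letting it fall shut, and finish still gripping it there between the fingers so that I can hook the stay on.

Things in the scene. Friction and masses are not known exactly. Their poses are not given: they have to be found in the camera images.
- tee: Loose brass pipe tee lying flat on the turntable, 0.2 kg. Origin: on its underside below the crossing of the pipes; z up; pipe axes 14 mm above it. Run: along y, 32 mm each way, 28 mm diameter end collars. Branch: plain 28 mm diameter pipe along +x, end 42 mm from the origin; can be pinched across 27 mm out. It starts pointing away from the robot, within 70 degrees of straight ahead.
- turntable: Low turntable, fixed foot; origin on its axis at bench height. On the foot a flat grey disc, 280 mm diameter, 13 mm thick, top 35 mm above the bench, turns about the vertical axis with hardly any friction (0.6 kg): it yields to any sideways push, carrying what lies on it.
- case: Red steel fittings case fixed to the bench: open box 150 (x) by 260 (y) by 60 mm high, walls and floor 4 mm. Origin: centre of its underside; z up; +x points to the hinged rim, away from the robot. A 4 mm divider (top 49 mm above the bench) at y = -30 mm splits it: the empty bay on its +y side is 142 by 154 mm inside, the bay on its -y side holds two fittings.
- bay (a point): Centre of the inner floor of the case's empty bay, 4 mm above the bench. Axes as the case.
- lid_hinge (a point): Middle of the lid's hinge line, 75 mm from the case centre along the case's +x and 66 mm above the bench. The hinge line runs along the case's y. Axes as the case.
- lid_edge (a point): Middle of the lid's free edge (steel-trimmed), in the middle of its thickness. The lid is a plain even panel 12 mm thick, 260 mm wide along the hinge, 150 mm from hinge line to free edge, about 0.4 kg; the hinge line lies in its mid-plane.
- lid (a joint): Lid angle in rad: 0 shut (lying level on the case towards the robot), 1.571 standing straight up, which is its balance point, 2.0 leaning back against its stop as at the start. The hinge has almost no friction: below 1.57 it falls shut, above it falls back.
- nipple: Bystander: small brass pipe nipple, 28 mm diameter, 34 mm high, standing loose on the robot's side of the turntable. Origin: centre of its underside.
- bushing: Bystander: small steel bushing, 32 mm diameter, 24 mm high, standing loose on the robot's side of the turntable. Origin: centre of its underside.
- plug: Bystander: steel plug, 30 mm diameter, 26 mm high, loose in the stock bay of the case. Origin: centre of its underside.
- coupling: Bystander: brass coupling, 34 mm diameter, 36 mm high, loose in the stock bay of the case. Origin: centre of its underside.
- bottle: Bystander: green bottle, 64 mm diameter, 190 mm high, standing loose at the left of the bench. Origin: centre of its underside.
- mug: Bystander: blue mug, 80 mm diameter, 90 mm high, standing loose at the right of the bench. Origin: centre of its underside.
- screwdriver: Bystander: red-handled screwdriver lying loose at the far side of the bench.
- tape: Bystander: yellow tape measure, 70 by 40 by 66 mm, standing loose at the left of the bench. Origin: centre of its underside.
Mind the look-alikes: they are no part of the job. Leave any grey or pink look-alike of the tee alone.

How it is judged:
By the outcome, as a careful person would: the job done as asked, in the order asked, and still so for the second after the job is handed in, while the arm keeps its last pose, push and grip.
It also fails if it takes over 53 s, if anything falls off the work surface, if the arm or the gripper's body presses on something with over 40 N, if the wrist force passes 120 N, or if a joint passes its speed limit or range.

### The arm

A 6-joint arm with a two-finger parallel gripper is mounted at the origin on the work surface. World frame = base frame: x ahead of the robot, y to its left, z up, the work surface at z = 0. Lengths are in mm, angles in degrees, forces in N, time in s.
With the tool pointing down it reaches from about 350 to 850 mm from the base axis. Payload 8.1 kg.
Tool frame: the origin (TCP) lies at the very end of the fingers, on their centre line; the grasp point (between the pads) lies 19 mm behind it; z points along the fingers, y is the line along which they close (so a half turn about z gives the same grasp; the last joint's range is limited). The gripper opens to 85 mm and grips with 20 to 120 N. Pads are 22 mm wide; open, the fingers measure 114 mm over their backs; the gripper's body (76 mm by 85 mm) begins 54 mm behind the grasp point. The pads swing forward as they close: fully open they stand 13 mm farther back than shut.
Start: joints at [60.367, 7.471, 85.268, -0, 87.261, -4.893], TCP at [251.084, 544.942, 231.292] pointing down, gripper open.
Joint ranges: [-169.43, 169.43], [-51.17, 129.36], [1.28, 143.12], [-76.62, 256.62], [0, 156.53], [-152.29, 152.29]. Speed limits (degrees/s): [136.94, 136.94, 159.86, 180, 180, 180].

### API

Orientations are given as [roll, pitch, yaw] about the fixed x, y, z axes, in that order (R = Rz(yaw) Ry(pitch) Rx(roll)).
In Python, from bench import r gives the robot as it stands.
- The arm moves only by the shell command python3 -m jog 'ROWS' [FORCE]. ROWS is JSON, a list of rows, each a list of 7 numbers: the turn, a rotation vector about the tool's x, y, z in degrees, then the shift along the tool's x, y, z in mm, then the closure, from -1 (fully open) to 1 (shut), so that 0 is half open. A call has 1 to 5 rows; each row shifts and turns the commanded pose from where the row before left it, along the tool's axes as they then stand; what a row does not reach is not made up. A row lasts 1/10 s, in which the tool goes at most 50 mm and 8.59 degrees, less where a joint would pass 70% of its speed; a pose out of reach is approached as far as the arm can. A call is refused whole if a number of a shift passes 50 or a number of a turn 8.59, either way. A call with a gripper value outside its range is refused whole. The fingers move at their own pace and stop on an object; FORCE is the grip in N (left out, the last holds). Time passes only in rows, so rows that do not move let the fingers close. It gives the time, the measured TCP pose, the force, the opening and the grip force at its end, in the units of the state.
- r.sense(): the state, without advancing time (a new reading comes with each control period).
- r.snapshot(name): name is "scene" or "side" or "wrist"; returns a dict with "pixels" (400x640x3 uint8, red, green, blue), "fx", "fy", "cx", "cy" (pixels), "k1" (the pictures are not rectified: a ray, as slopes to the right and down, at radius r is drawn at 1 + k1 r^2 times it, then the intrinsics apply), "world_to_cam" (4x4, takes a point from world to camera coordinates); the wrist camera has in their place "hand_eye" (4x4, takes a point from camera to tool coordinates, whose origin is the TCP and whose axes are the flange's). Camera axes: x right, y up, looking along -z (the intrinsics and any distortion apply to the point x, -y, -z); pixel columns grow to the right and rows downward; lengths in mm; the calibration is good to about 2 mm. A picture is of the moment at which its call begins: read the wrist's pose just before it. There is no depth.
- r.hand_in(): hands the job in; it is judged then, once.
The state is a dict: "time": time; "joint_pos": joint angles; "qd": joint speeds; "joint_efforts": joint torques, N m; "tool_pos": TCP position; "tcp_rot": TCP orientation; "ft_force": force on the tool from outside, world axes, zero at the start; "wrist_torque": the same for the moment, N m; "finger_gap": finger opening in mm; "grip_force": force on a finger pad.
Only numpy, scipy, OpenCV 4.12 (cv2) and the standard library are available. Lean on these libraries where they do the work, as an engineer would, in place of code of your own. Each camera call takes 0.05 s, during which the arm holds its last target. There are 200 camera calls.

## Working session

There is one attempt and no reset: what is moved stays moved. The work goes in short steps, Python scripts to look and compute and a shell command to move; the robot and the scene stay as the last step left them, time stands still between calls to the robot, and variables do not carry over. Pictures are saved under pics/ and viewed, at most 10 in all, crops included, and the job is handed in when it is done.

```bash
mkdir -p pics; ls
cat > h.py <<'E'
import numpy as np,cv2
from bench import r
from scipy.spatial.transform import Rotation as R
def cam(s,T=None):
    K=np.array([[s['fx'],0,s['cx']],[0,s['fy'],s['cy']],[0,0,1]]);d=np.array([s['k1'],0,0,0,0.])
    if 'world_to_cam' in s: W=np.linalg.inv(np.array(s['world_to_cam']))
    else: W=T@np.array(s['hand_eye'])
    return K,d,W
def tool(st):
    T=np.eye(4);T[:3,:3]=R.from_euler('xyz',st['tcp_rot'],degrees=True).as_matrix();T[:3,3]=st['tool_pos'];return T
def px2w(c,uv,z):
    K,d,W=c;p=cv2.undistortPoints(np.array([[uv]],float),K,d)[0,0]
    v=W[:3,:3]@[p[0],-p[1],-1];o=W[:3,3];return o+v*(z-o[2])/v[2]
def w2px(c,P):
    K,d,W=c;q=np.linalg.inv(W)@np.append(P,1);q=np.array([[q[0],-q[1],-q[2]]])
    return cv2.projectPoints(q,np.zeros(3),np.zeros(3),K,d)[0][0,0]
def shot(n,f):
    st=r.sense();s=r.snapshot(n);cv2.imwrite(f'pics/{f}.png',cv2.cvtColor(np.array(s['pixels']),cv2.COLOR_RGB2BGR))
    c=cam(s,tool(st));import pickle;pickle.dump(c,open(f'pics/{f}.pkl','wb'));return c
def load(f):
    import pickle;return pickle.load(open(f'pics/{f}.pkl','rb'))
E
python3 - <<'E'
from h import *
st=r.sense();print(st)
for n in('scene','side','wrist'):
    c=shot(n,n+'0');print(n,c[0][0],c[2][:3,3],-c[2][:3,2])
E
```

```text
pics
{'time': 0.0, 'joint_pos': array([ 6.03663318e+01,  7.51541060e+00,  8.53303089e+01, -6.59677407e-05,
        8.72591607e+01, -4.89267325e+00]), 'qd': array([-0.01974364, -0.01725081, -0.0258572 , -0.00494367, -0.04730928,
       -0.0699128 ]), 'joint_efforts': array([ 8.42570813e-06, -5.69420421e+01, -5.00546980e+01, -3.46698980e-04,
        1.52079243e-02, -5.22510709e-05]), 'tool_pos': array([250.81748244, 544.46312902, 230.23138533]), 'tcp_rot': array([-1.79895496e+02, -8.87952956e-03,  1.55259000e+02]), 'ft_force': array([ 0.4511255 , -0.27091801, -0.27259176]), 'wrist_torque': array([ 0.01176062, -0.01294239,  0.06913654]), 'grip_force': 0.0, 'finger_gap': 85.43353721035179}
scene [412.4308014    0.         317.64688713] [1208.52337428  -20.08302983 1133.82932777] [-0.54760266  0.01009712 -0.83667758]
side [417.35637764   0.         320.21194777] [ 267.29193814 -931.6944905  1073.28051093] [ 0.18421867  0.66398547 -0.72469771]
wrist [323.23249081   0.         319.58363143] [179.63809974 576.70356571 372.85736548] [ 0.27623924 -0.12978781 -0.95228515]
```

View pics/scene0.png

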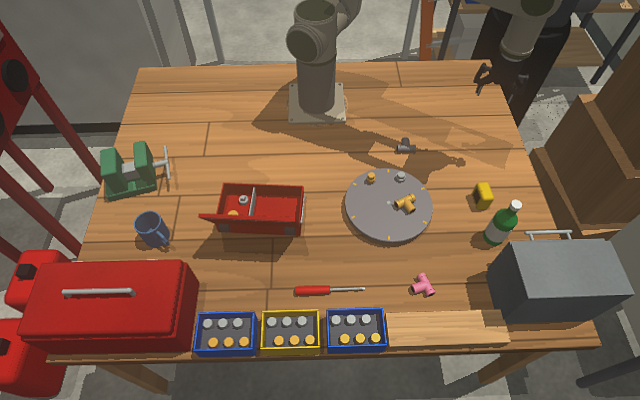

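View pics/side0.png

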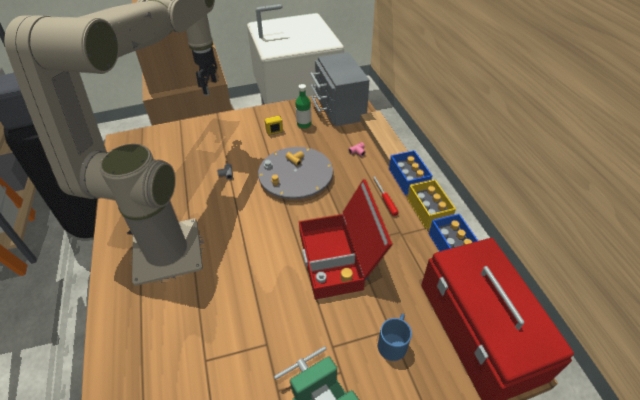

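The scene view shows three tees. The brass one on the turntable is at (404,203), a grey one on the bench at (404,146) and a pink one at (424,285). Only the brass one on the disc fits the description. The case is at about (262,209), with the empty bay on its right (+y) side. I'll confirm in one enlarged crop that combines both views.

Run:
```python
from h import *
a=cv2.imread('pics/scene0.png');b=cv2.imread('pics/side0.png')
A=cv2.resize(a[165:240,190:440],None,fx=3.2,fy=3.2,interpolation=cv2.INTER_CUBIC)
B=cv2.resize(b[145:205,255:345],None,fx=5,fy=5,interpolation=cv2.INTER_CUBIC)
C=cv2.resize(b[180:305,290:400],None,fx=2.8,fy=2.8,interpolation=cv2.INTER_CUBIC)
o=np.zeros((600,800,3),np.uint8);o[:240,:800]=A;o[245:545,:450]=B;o[245:245+C.shape[0],460:460+C.shape[1]]=C
cv2.imwrite('pics/crop1.png',o)
```

```text
(no output)
```

View pics/crop1.png

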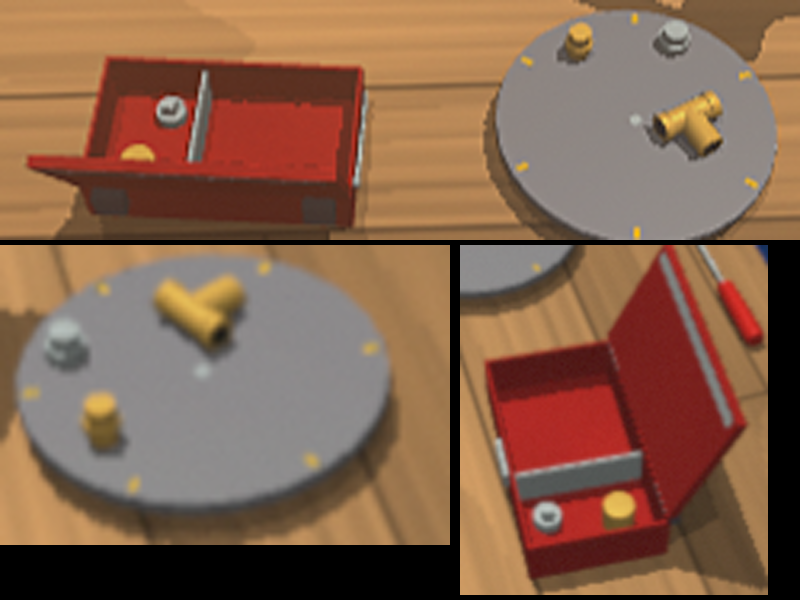

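Run:
```python
from h import *
s=load('scene0');d=load('side0')
f=lambda c,n,l:[print(n,a,np.round(px2w(c,p,z),1)) for a,p,z in l]
f(s,'scene',[('disc',(190+635/3.2,165+120/3.2),35),('run-',(397.8,204),49),('run+',(412.8,197.2),49),('br',(411.2,209.4),49),('case ++ front',(303.4,186.3),60),('case -front',(223.4,183.1),60),('divtop front',(190+207/3.2,165+72/3.2),49),('divtop near lid',(190+193/3.2,165+160/3.2),49)])
f(d,'side',[('disc',(295.4,170.2),35),('run+',(289,154.4),49),('run-',(298.6,162.6),49),('br',(302,153),49),('case+front',(300,221.1),60),('case+hinge',(342.5,215.7),60),('case-front',(290+68/2.8,180+302/2.8),60),('case-hinge',(290+208/2.8,180+285/2.8),60),('lidtop+',(290+205/2.8,180+2/2.8),202),('lidtop-',(290+283/2.8,180+180/2.8),202)])
```

```text
scene disc [494.8 218.6  35. ]
scene run- [510.4 244.2  49. ]
scene run+ [486.3 295.3  49. ]
scene br [531.7 283.2  49. ]
scene case ++ front [440.8 -50.9  60. ]
scene case -front [ 419.9 -308.6   60. ]
scene divtop front [ 432.7 -208.5   49. ]
scene divtop near lid [ 536.6 -216.2   49. ]
side disc [492.5 214.   35. ]
side run+ [488.2 294.1  49. ]
side run- [511.4 236.3  49. ]
side br [537.9 286.9  49. ]
side case+front [440.9 -56.8  60. ]
side case+hinge [579.2 -75.7  60. ]
side case-front [ 415.8 -311.5   60. ]
side case-hinge [ 557.5 -334.5   60. ]
side lidtop+ [641.2 -79.3 202. ]
side lidtop- [ 625.3 -330.3  202. ]
```

The crop confirms the brass tee, its branch pointing away from the robot at about yaw 25°. Both cameras agree on these positions:

| Thing | Position (mm) | Yaw |
|---|---|---|
| Tee | ≈ (499, 267) | 25° |
| Case centre | ≈ (504, -189) | -5° |
| Bay | ≈ (508, -140) | |

Next I move above the tee for a close look.

```bash
python3 -m jog '[[0,0,0,-45,-15.8,0,-1],[0,0,0,-45,-15.8,0,-1],[0,0,0,-45,-15.8,0,-1],[0,0,0,-45,-15.8,0,-1],[0,0,0,-45,-15.8,0,-1]]' 40
python3 -m jog '[[0,0,0,-45,-15.8,0,-1],[0,0,0,-45,-15.8,0,-1],[0,0,0,-45,-15.8,0,-1],[0,0,-8.25,0,0,10,-1],[0,0,-8.25,0,0,10,-1]]'
python3 -m jog '[[0,0,-8.25,0,0,10,-1],[0,0,-8.25,0,0,10,-1],[0,0,-8.25,0,0,10,-1],[0,0,-8.25,0,0,10,-1],[0,0,0,0,0,0,-1]]'
python3 -m jog '[[0,0,0,0,0,0,-1],[0,0,0,0,0,0,-1]]'
python3 -c "
from h import *
shot('wrist','w1')"
```

```text
time: 0.65
tool_pos: [423.3, 377.5, 231.1]
tcp_rot: [-180.0, -0.0, 155.3]
ft_force: [0.7, -0.0, -1.2]
finger_gap: 85.3
grip_force: 0.0
time: 1.15
tool_pos: [526.4, 277.8, 210.9]
tcp_rot: [-180.0, 0.0, 171.9]
ft_force: [-0.5, 0.2, -1.0]
finger_gap: 85.7
grip_force: 0.0
time: 1.65
tool_pos: [523.9, 278.9, 169.1]
tcp_rot: [180.0, -0.2, -155.1]
ft_force: [0.1, -0.1, -0.4]
finger_gap: 85.5
grip_force: 0.0
time: 1.85
tool_pos: [525.4, 279.7, 172.0]
tcp_rot: [180.0, 0.1, -155.4]
ft_force: [0.3, 0.9, 0.4]
finger_gap: 85.4
grip_force: 0.0
```

View pics/w1.png

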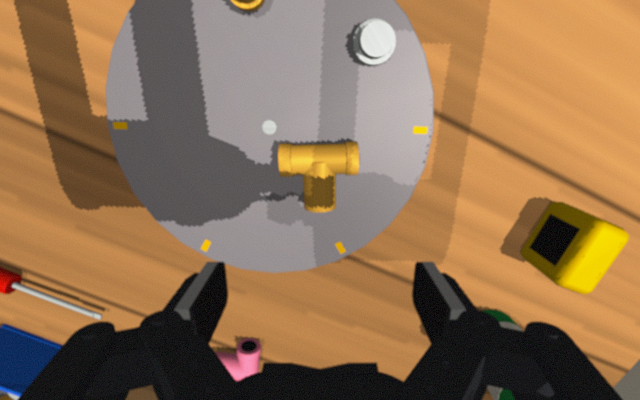

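The branch lies along the tool's centre line, with the run ends at (278,159) and (358,157) and the branch end at about (320,208). The fingers are centred at about column 319. Next I work out the offsets.

Run:
```python
from h import *
c=load('w1');st=r.sense();T=tool(st);Ti=np.linalg.inv(T)
P=[px2w(c,p,49) for p in((278,158),(359,157),(320,208),(306,200),(335,200))]
for p in P: print(np.round(p,1),np.round((Ti@np.append(p,1))[:3],1))
print(np.linalg.norm(P[0]-P[1]),np.linalg.norm(P[3]-P[4]),np.round(px2w(c,(269,127),35),1),st['tool_pos'],st['tcp_rot'])
```

```text
[510.7 234.4  49. ] [ 32.4 -35.  123.1]
[482.1 294.9  49. ] [ 33.2  31.9 123. ]
[536.  284.2  49. ] [-11.3  -0.3 123.1]
[534.4 270.2  49. ] [ -4.  -12.3 123.1]
[524.  292.9  49. ] [ -4.   12.6 123.1]
66.96786539990923 24.957988133127735 [492.4 216.7  35. ] [525.50445098 279.65954914 172.08427959] [-1.79998419e+02  6.10146786e-02 -1.55391148e+02]
```

```bash
python3 -m jog '[[0,0,0,2.5,-0.6,30,-0.2],[0,0,0,0,0,40,-0.2],[0,0,0,0,0,35,-0.2],[0,0,0,0,0,15,-0.2],[0,0,0,0,0,8,-0.2]]' 40
python3 -m jog '[[0,0,0,0,0,4,-0.2],[0,0,0,0,0,0,-0.2],[0,0,0,0,0,0,-0.2]]'
python3 -c "
from h import *
shot('wrist','w2')"
```

```text
time: 2.4
tool_pos: [522.4, 277.6, 42.1]
tcp_rot: [180.0, -0.1, -155.3]
ft_force: [0.1, -0.3, 0.8]
finger_gap: 51.3
grip_force: 0.0
time: 2.7
tool_pos: [524.5, 278.5, 41.2]
tcp_rot: [-180.0, 0.2, -155.3]
ft_force: [-0.2, -0.2, -0.3]
finger_gap: 51.0
grip_force: 0.0
```

View pics/w2.png

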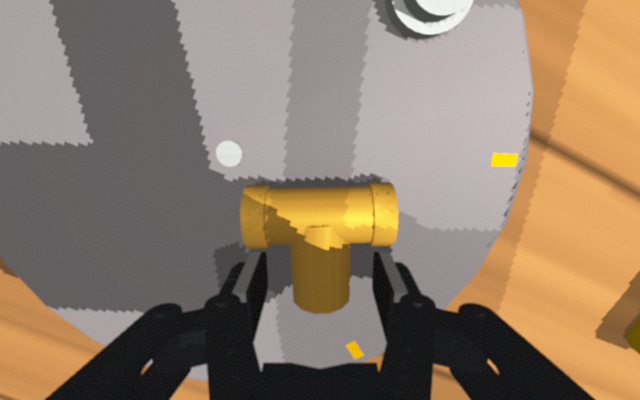

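The branch (columns 291–350) is centred between the fingertips (266 and 374), clear of the run. I close on it.

```bash
python3 -m jog '[[0,0,0,0,0,1.5,0.2],[0,0,0,0,0,0,0.3],[0,0,0,0,0,0,0.5],[0,0,0,0,0,0,0.7],[0,0,0,0,0,0,0.7]]' 45
python3 -m jog '[[0,0,0,0,0,0,0.8],[0,0,0,0,0,0,0.8]]'
python3 -m jog '[[0,0,0,0,0,-4,0.8],[0,0,0,0,0,-10,0.8],[0,0,0,0,0,-20,0.8],[0,0,0,0,0,-40,0.8],[0,0,0,0,0,-40,0.8]]'
python3 -m jog '[[0,0,0,0,0,-40,0.8],[0,0,0,0,0,-10,0.8],[0,0,0,0,0,0,0.8]]'
python3 -c "
from h import *
shot('wrist','w3');shot('scene','s3')
a=cv2.imread('pics/w3.png');b=cv2.imread('pics/scene0.png');b=cv2.imread('pics/s3.png')
o=np.vstack([cv2.resize(a,(480,300)),cv2.resize(b,(480,300))]);cv2.imwrite('pics/c3.png',o)"
```

```text
time: 3.25
tool_pos: [523.5, 277.9, 38.4]
tcp_rot: [-180.0, 0.0, -155.2]
ft_force: [-0.6, -1.7, 4.5]
finger_gap: 26.2
grip_force: 44.0
time: 3.45
tool_pos: [523.5, 277.9, 38.4]
tcp_rot: [-180.0, 0.0, -155.2]
ft_force: [-1.2, -1.5, 5.7]
finger_gap: 26.3
grip_force: 44.0
time: 3.95
tool_pos: [522.1, 277.5, 152.3]
tcp_rot: [180.0, -0.1, -155.2]
ft_force: [1.3, 1.0, -1.1]
finger_gap: 25.9
grip_force: 44.3
time: 4.25
tool_pos: [524.5, 278.5, 204.8]
tcp_rot: [-180.0, 0.3, -155.2]
ft_force: [0.4, -0.3, -1.7]
finger_gap: 26.4
grip_force: 44.4
```

View pics/c3.png

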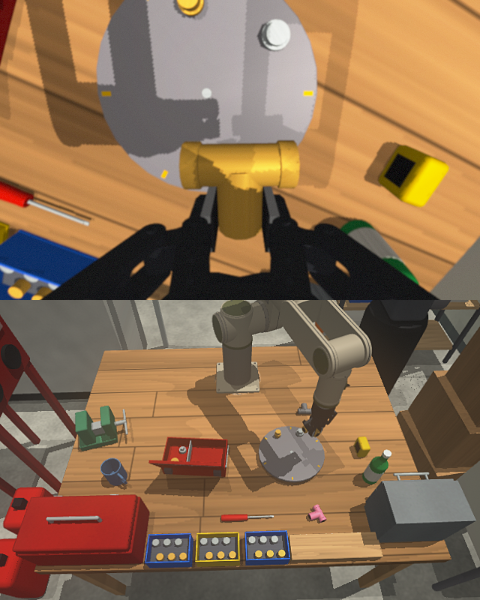

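It is held: 44 N grip, and the tool carries about 2 N of weight. The picture shows the tee unchanged in the fingers, with the nipple and bushing still standing. Now I carry it over the bay and turn it to the case yaw.

```bash
python3 -m jog '[[0,0,0,19.7,-38.6,0,0.8],[0,0,0,19.7,-38.6,0,0.8],[0,0,0,19.7,-38.6,0,0.8],[0,0,0,19.7,-38.6,0,0.8],[0,0,0,19.7,-38.6,0,0.8]]'
python3 -m jog '[[0,0,0,19.7,-38.6,0,0.8],[0,0,0,19.7,-38.6,0,0.8],[0,0,0,19.7,-38.6,0,0.8],[0,0,0,19.7,-38.6,0,0.8],[0,0,0,19.7,-38.6,0,0.8]]'
python3 -m jog '[[0,0,8.57,0,0,0,0.8],[0,0,8.57,0,0,0,0.8],[0,0,8.57,0,0,0,0.8],[0,0,8.57,0,0,0,0.8],[0,0,8.57,0,0,0,0.8]]'
python3 -m jog '[[0,0,8.57,0,0,0,0.8],[0,0,8.57,0,0,0,0.8],[0,0,8.57,0,0,0,0.8],[0,0,8.57,0,0,0,0.8],[0,0,8.57,0,0,0,0.8]]'
python3 -m jog '[[0,0,8.57,0,0,0,0.8],[0,0,8.57,0,0,0,0.8],[0,0,8.57,0,0,0,0.8],[0,0,8.57,0,0,0,0.8],[0,0,0,0,0,0,0.8]]'
python3 -m jog '[[0,0,0,0,0,0,0.8],[0,0,0,0,0,0,0.8]]'
python3 -c "
from h import *
shot('wrist','w4')"
```

```text
time: 4.85
tool_pos: [512.6, 59.8, 198.7]
tcp_rot: [179.9, -0.2, -155.2]
ft_force: [1.2, -0.2, -1.2]
finger_gap: 26.6
grip_force: 44.5
time: 5.35
tool_pos: [504.1, -156.2, 198.8]
tcp_rot: [179.8, -0.2, -155.2]
ft_force: [1.7, -0.1, -2.1]
finger_gap: 26.3
grip_force: 44.5
time: 5.85
tool_pos: [504.3, -154.6, 198.6]
tcp_rot: [180.0, -0.3, 161.5]
ft_force: [-0.4, 0.2, -2.2]
finger_gap: 26.5
grip_force: 44.8
time: 6.35
tool_pos: [504.3, -154.5, 198.6]
tcp_rot: [-179.8, -0.2, 118.7]
ft_force: [0.4, -0.2, -2.0]
finger_gap: 26.5
grip_force: 44.7
time: 6.85
tool_pos: [504.4, -154.6, 198.9]
tcp_rot: [-179.7, -0.1, 84.6]
ft_force: [0.6, -0.7, -1.8]
finger_gap: 26.3
grip_force: 44.7
time: 7.05
tool_pos: [505.4, -154.9, 200.7]
tcp_rot: [-179.9, -0.0, 85.0]
ft_force: [0.1, 0.7, -1.9]
finger_gap: 26.4
grip_force: 44.7
```

View pics/w4.png

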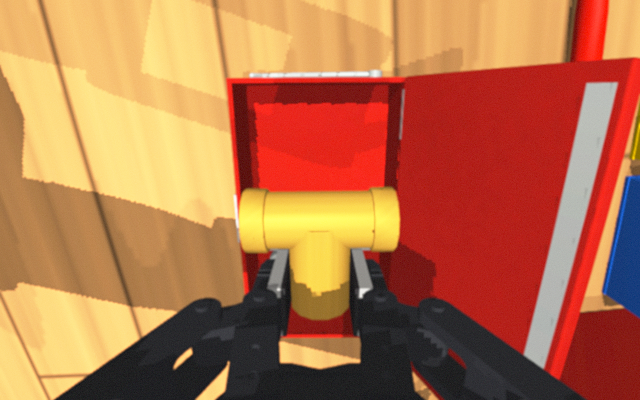

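The +y rim runs along row 79 from (229,79) to (403,78), parallel to the tee's run. The lid leans away on the right. Next I measure the case in the tool axes.

Run:
```python
from h import *
c=load('w4');st=r.sense();T=tool(st);Ti=np.linalg.inv(T)
for p,z in(((229,79),60),((403,78),60),((244,268),60),((620,60),202),((560,355),202)):
    P=px2w(c,p,z);print(np.round(P,1),np.round((Ti@np.append(P,1))[:3],1))
print(st['tool_pos'],st['tcp_rot'],st['joint_pos'])
```

```text
[438.4 -55.3  60. ] [ 93.3 -75.4 141.2]
[581.5 -67.1  60. ] [ 94.2  68.1 141. ]
[ 423.3 -229.8   60. ] [-81.9 -75.2 141.1]
[637.5 -71.9 202. ] [ 94.4 124.1  -1.1]
[ 633.7 -223.5  202. ] [-57.  133.7  -1.2]
[ 505.54144533 -154.96651912  201.02828108] [-1.79931782e+02 -2.19184216e-02  8.49444800e+01] [-2.25990855e+01 -2.60614967e+00  9.88044313e+01  3.37885084e-04
  8.38733702e+01 -1.75436148e+01]
```

The tee is central enough in the bay, with 40 mm or more of clearance, so I lower it straight down.

```bash
python3 -m jog '[[0,0,0,0,0,45,0.8],[0,0,0,0,0,45,0.8],[0,0,0,0,0,45,0.8],[0,0,0,0,0,30,0.8],[0,0,0,0,0,15,0.8]]'
python3 -m jog '[[0,0,0,0,0,0,0.8],[0,0,0,0,0,0,0.8],[0,0,0,0,0,0,0.8]]'
python3 -m jog '[[0,0,0,0,0,3,0.8],[0,0,0,0,0,3,0.8],[0,0,0,0,0,2,0.8],[0,0,0,0,0,0,0.8]]'
```

```text
time: 7.6
tool_pos: [503.4, -154.1, 18.2]
tcp_rot: [-179.7, -0.1, 84.9]
ft_force: [-0.8, -0.4, -2.1]
finger_gap: 26.3
grip_force: 44.7
time: 7.9
tool_pos: [507.9, -156.0, 24.3]
tcp_rot: [179.8, 0.1, 84.8]
ft_force: [0.2, 0.1, -1.6]
finger_gap: 26.5
grip_force: 44.7
time: 8.3
tool_pos: [505.6, -155.0, 13.5]
tcp_rot: [-180.0, -0.0, 84.8]
ft_force: [-0.2, 0.2, -1.2]
finger_gap: 26.5
grip_force: 44.7
```

```bash
python3 -m jog '[[0,0,0,0,0,2,0.8],[0,0,0,0,0,0,0.8],[0,0,0,0,0,0,0.8]]'
python3 -m jog '[[0,0,0,0,0,1.5,0.8],[0,0,0,0,0,0,0.8],[0,0,0,0,0,0,0.8]]'
python3 -m jog '[[0,0,0,0,0,1,0.8],[0,0,0,0,0,0,0.8],[0,0,0,0,0,0,0.8]]'
```

```text
time: 8.6
tool_pos: [505.8, -155.1, 11.7]
tcp_rot: [-180.0, -0.0, 84.8]
ft_force: [0.6, 0.6, -1.7]
finger_gap: 26.3
grip_force: 44.7
time: 8.9
tool_pos: [505.8, -155.1, 10.2]
tcp_rot: [-180.0, -0.0, 84.8]
ft_force: [-0.7, -0.0, -1.9]
finger_gap: 26.5
grip_force: 44.7
time: 9.2
tool_pos: [505.9, -155.1, 9.3]
tcp_rot: [-180.0, -0.0, 84.8]
ft_force: [0.5, 0.1, -1.7]
finger_gap: 26.4
grip_force: 44.7
```

```bash
for i in 1; do python3 -m jog '[[0,0,0,0,0,1,0.8],[0,0,0,0,0,0,0.8],[0,0,0,0,0,0,0.8]]'; done
python3 -m jog '[[0,0,0,0,0,0.7,0.8],[0,0,0,0,0,0,0.8],[0,0,0,0,0,0,0.8]]'
python3 -m jog '[[0,0,0,0,0,0.7,0.8],[0,0,0,0,0,0,0.8],[0,0,0,0,0,0,0.8]]'
```

```text
time: 9.5
tool_pos: [505.9, -155.1, 8.2]
tcp_rot: [-180.0, -0.0, 84.8]
ft_force: [-0.4, -0.2, -2.4]
finger_gap: 26.6
grip_force: 44.7
time: 9.8
tool_pos: [505.9, -155.1, 7.6]
tcp_rot: [-180.0, -0.0, 84.8]
ft_force: [0.3, -0.8, -1.2]
finger_gap: 26.4
grip_force: 44.7
time: 10.1
tool_pos: [506.0, -155.2, 7.4]
tcp_rot: [-180.0, 0.0, 84.8]
ft_force: [-3.6, 1.6, 6.3]
finger_gap: 26.1
grip_force: 45.5
```

Contact at 6 N, with the height as expected (7.4). I release gently and rise.

```bash
python3 -m jog '[[0,0,0,0,0,0,0.3],[0,0,0,0,0,0,0.2],[0,0,0,0,0,0,0.1],[0,0,0,0,0,0,0],[0,0,0,0,0,0,-0.1]]'
python3 -m jog '[[0,0,0,0,0,0,-0.1],[0,0,0,0,0,-4,-0.1],[0,0,0,0,0,-8,-0.1],[0,0,0,0,0,-20,-0.1],[0,0,0,0,0,-40,-0.1]]'
python3 -m jog '[[0,0,0,0,0,-50,-0.1],[0,0,0,0,0,-50,-0.1],[0,0,0,0,0,-50,-0.1],[0,0,0,0,0,-50,-0.1],[0,0,0,0,0,-20,-0.1]]'
python3 -m jog '[[0,0,0,0,0,0,-0.1],[0,0,0,0,0,0,-0.1]]'
python3 -c "
from h import *
c=shot('wrist','w5');shot('side','d5')
for p in ([641,-201,202],[628,-75,202],[653,-330,202]): print(w2px(c,p))
a=cv2.imread('pics/w5.png');b=cv2.imread('pics/d5.png')
B=cv2.resize(b[150:310,255:411],None,fx=2.2,fy=2.2,interpolation=cv2.INTER_CUBIC);print(B.shape)
o=np.zeros((400,800,3),np.uint8);o[:,:450]=a[:,190:];o[:B.shape[0],455:455+B.shape[1]]=B
cv2.imwrite('pics/c5.png',o)"
```

```text
time: 10.6
tool_pos: [505.9, -155.1, 6.8]
tcp_rot: [-180.0, -0.0, 84.8]
ft_force: [-0.1, -0.4, 0.4]
finger_gap: 46.9
grip_force: 0.0
time: 11.1
tool_pos: [503.4, -154.1, 77.1]
tcp_rot: [-179.7, -0.1, 84.8]
ft_force: [1.1, -0.5, 0.1]
finger_gap: 46.7
grip_force: 0.0
time: 11.6
tool_pos: [507.5, -155.8, 306.4]
tcp_rot: [179.5, 0.2, 84.8]
ft_force: [0.9, -0.4, 0.7]
finger_gap: 47.0
grip_force: 0.0
time: 11.8
tool_pos: [505.9, -155.2, 299.4]
tcp_rot: [179.9, 0.0, 84.8]
ft_force: [0.1, 0.4, -0.8]
finger_gap: 47.1
grip_force: 0.0
[488.83767306 241.39143478]
[482.26427505  79.64842979]
[490.52843595 363.67461898]
(352, 343, 3)
```

View pics/c5.png

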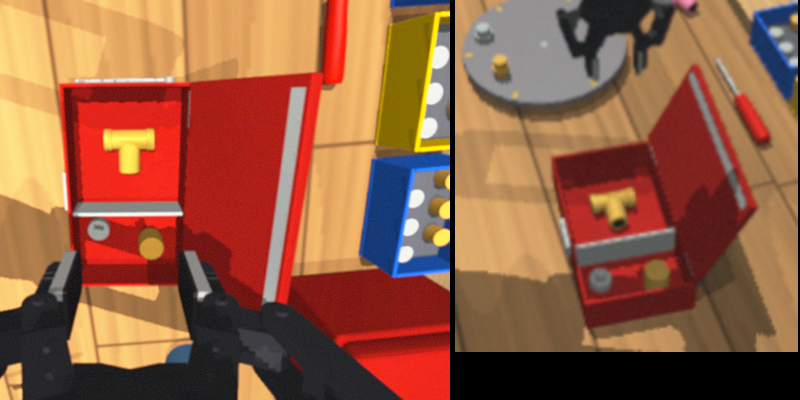

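The tee lies in the empty bay (crop 129,148), with the plug and coupling undisturbed. The lid's free-edge strip runs from about full-image (503,75) to (474,300). Next I compute the lid grasp.

Run:
```python
from h import *
c=load('w5');st=r.sense();T=tool(st);Ti=np.linalg.inv(T)
for p,z in(((251,86),60),((260,284),60),((503,75),202),((474,300),202),((499,77),205),((511,73),200),((380,88),60)):
    P=px2w(c,p,z);print(p,np.round(P,1),np.round((Ti@np.append(P,1))[:3],1))
d=load('d5')
for p in((700,66),(755,207),(695,68)):
    q=(255+(p[0]-455)/2.2,150+p[1]/2.2);print('side',np.round(px2w(d,q,202),1))
print(st['tool_pos'],st['tcp_rot'])
```

```text
(251, 86) [437.8 -57.5  60. ] [ 90.6 -75.3 237.4]
(260, 284) [ 410.8 -309.1   60. ] [-162.4  -79.3  237.2]
(503, 75) [642.6 -73.  202. ] [ 93.9 129.7  94.9]
(474, 300) [ 632.2 -256.5  202. ] [-89.8 136.1  94.7]
(499, 77) [638.2 -74.2 205. ] [ 92.3 125.5  91.9]
(511, 73) [649.4 -72.1 200. ] [ 95.4 136.4  96.9]
(380, 88) [581.3 -72.7  60. ] [ 88.5  69.  237.1]
side [651.5 -79.2 202. ]
side [ 626.3 -329.9  202. ]
side [643.4 -80.9 202. ]
[ 505.1091126  -154.80759708  297.16940233] [-1.79847805e+02 -4.94692597e-02  8.47797207e+01]
```

```bash
python3 -m jog '[[0,0,0,-9.1,38.2,0,-1],[0,0,0,-9.1,38.2,0,-1],[0,0,0,-9.1,38.2,0,-1],[0,0,0,-9.1,38.2,0,-1],[6.15,0,0,0,0,13.5,-1]]'
python3 -m jog '[[6.15,0,0,0,0,0,-1],[6.15,0,0,0,0,0,-1],[6.15,0,0,0,0,0,-1],[0,0,0,0,0,0,-1],[0,0,0,0,0,0,-1]]'
python3 -m jog '[[0,0,0,0,0,0,-1]]'
python3 -c "
from h import *
c=shot('wrist','w6');shot('side','d6');shot('scene','s6');st=r.sense();print(st['tool_pos'],st['tcp_rot'],st['joint_pos'])
a=cv2.imread('pics/w6.png');b=cv2.imread('pics/d6.png');e=cv2.imread('pics/s6.png')
B=cv2.resize(b[130:310,275:435],None,fx=1.6,fy=1.6,interpolation=cv2.INTER_CUBIC)
E=cv2.resize(e[100:260,180:340],None,fx=1.6,fy=1.6,interpolation=cv2.INTER_CUBIC)
o=np.zeros((580,800,3),np.uint8);o[:400,:540]=a[:,100:];o[:B.shape[0],541:541+B.shape[1]]=B;o[300:300+E.shape[0],541:541+E.shape[1]]=E
cv2.imwrite('pics/c6.png',o)"
```

```text
time: 12.4
tool_pos: [656.5, -206.7, 285.4]
tcp_rot: [-173.9, 0.0, 84.7]
ft_force: [0.1, -0.2, 0.5]
finger_gap: 85.3
grip_force: 0.0
time: 12.9
tool_pos: [654.6, -205.1, 279.9]
tcp_rot: [-155.1, -0.1, 84.8]
ft_force: [0.3, 0.0, 0.4]
finger_gap: 85.3
grip_force: 0.0
time: 13.0
tool_pos: [654.6, -205.4, 287.0]
tcp_rot: [-155.6, 0.0, 84.8]
ft_force: [0.0, 0.2, 0.1]
finger_gap: 85.3
grip_force: 0.0
[ 654.51317923 -205.45701558  289.88129531] [-1.55777033e+02  7.92382676e-02  8.47632575e+01] [-18.74624417  48.82715941  28.48300185  -6.90047193 126.10284115
 -16.40615168]
```

View pics/c6.png

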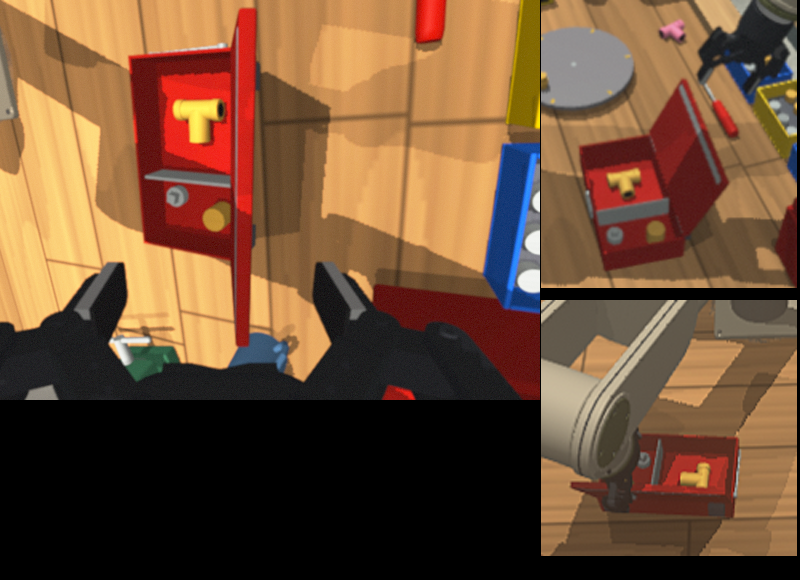

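The lid's edge shows nearly end-on at full-image column ≈ 344 (rows 12–343). The fingers are centred at about 321, so a small y correction is needed.

Run:
```python
from h import *
c=load('w6');st=r.sense();T=tool(st);Ti=np.linalg.inv(T)
for p in((345.5,12),(343,343),(336,170),(352,170)):
    P=px2w(c,p,202);print(p,np.round(P,1),np.round((Ti@np.append(P,1))[:3],1))
print(st['tool_pos'],st['tcp_rot'],st['qd'].round(2))
```

```text
(345.5, 12) [645.7 -74.1 202. ] [130.2  17.   88.5]
(343, 343) [ 626.8 -326.6  202. ] [-123.    21.1   87.1]
(336, 170) [ 631.5 -175.2  202. ] [28.1 12.6 90.6]
(352, 170) [ 643.8 -175.3  202. ] [29.2 23.8 85.6]
[ 654.51317923 -205.45701558  289.88129531] [-1.55777033e+02  7.92382676e-02  8.47632575e+01] [ 0.01  0.34 -0.5   0.04  0.26 -0.06]
```

```bash
python3 -m jog '[[0,0,0,0,18.5,20,-1],[0,0,0,0,0,30,-1],[0,0,0,0,0,0,-1],[0,0,0,0,0,0,-1],[0,0,0,0,0,0,-1]]' 40
python3 -m jog '[[0,0,0,0,0,30,-1],[0,0,0,0,0,25,-1],[0,0,0,0,0,15,-1],[0,0,0,0,0,0,-1],[0,0,0,0,0,0,-1]]'
python3 -c "
from h import *
c=shot('wrist','w7');shot('side','d7');st=r.sense();print(st['tool_pos'],st['tcp_rot'],st['joint_pos'])
a=cv2.imread('pics/w7.png');b=cv2.imread('pics/d7.png')
B=cv2.resize(b[130:310,275:435],None,fx=1.6,fy=1.6,interpolation=cv2.INTER_CUBIC)
o=np.zeros((400,800,3),np.uint8);o[:400,:540]=a[:,100:];o[:B.shape[0],541:541+B.shape[1]]=B
cv2.imwrite('pics/c7.png',o)"
```

```text
time: 13.65
tool_pos: [652.3, -205.5, 237.5]
tcp_rot: [-155.8, 0.1, 84.8]
ft_force: [-0.6, -0.2, 0.5]
finger_gap: 85.4
grip_force: 0.0
time: 14.15
tool_pos: [623.5, -202.9, 171.8]
tcp_rot: [-155.7, 0.1, 84.8]
ft_force: [-0.3, 0.2, 0.8]
finger_gap: 85.3
grip_force: 0.0
[ 623.63766716 -202.83427172  171.63200339] [-1.55687513e+02  7.34356700e-02  8.47837677e+01] [-19.26801267  42.82491246  49.57631117  -6.22238701 111.13568899
 -15.0714635 ]
```

View pics/c7.png

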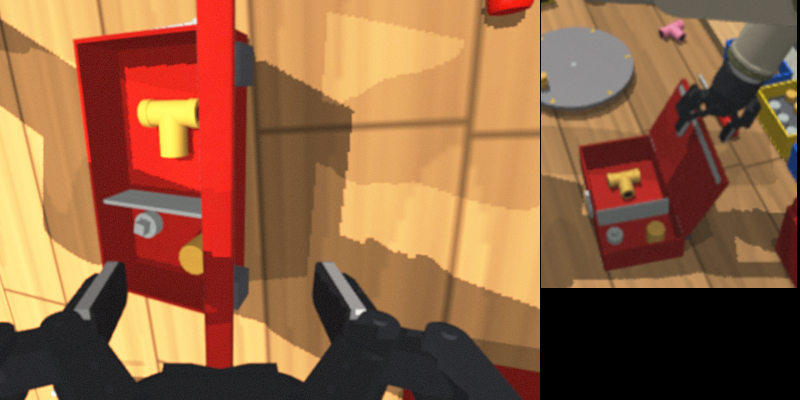

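The lid (column ≈ 217 in the crop) sits between the fingers (mid 221), and the side view shows them straddling the free edge. I close on it.

```bash
python3 -m jog '[[0,0,0,0,-1.5,0,-0.5],[0,0,0,0,0,0,0],[0,0,0,0,0,0,0.3],[0,0,0,0,0,0,0.5],[0,0,0,0,0,0,0.6]]' 30
python3 -m jog '[[0,0,0,0,0,0,0.7],[0,0,0,0,0,0,0.8],[0,0,0,0,0,0,1],[0,0,0,0,0,0,1],[0,0,0,0,0,0,1]]' 30
python3 -c "
from h import *
st=r.sense();print(st['ft_force'],st['wrist_torque'],st['tool_pos'],st['tcp_rot'])"
```

```text
time: 14.75
tool_pos: [620.3, -202.1, 169.1]
tcp_rot: [-155.4, -0.0, 84.8]
ft_force: [0.4, -0.0, -0.4]
finger_gap: 17.3
grip_force: 0.0
time: 15.25
tool_pos: [620.6, -202.1, 169.1]
tcp_rot: [-155.4, -0.0, 84.8]
ft_force: [3.0, -1.2, -2.1]
finger_gap: 11.5
grip_force: 30.1
[ 2.97949228 -1.1885826  -2.05206549] [-0.03909636 -1.16861849  0.30082003] [ 620.6399994  -202.1476308   169.07670197] [-1.55434647e+02 -1.14455103e-03  8.47905054e+01]
```

Gripped at 30 N, gap 11.5. The tilt of 24.6° matches a lid angle of 2.0. With L ≈ 113 mm to the hinge, I swing along the arc.

```bash
python3 -m jog '[[-1,0,0,0,-1.98,0,1],[-2,0,0,0,-3.96,0.07,1],[-2,0,0,0,-3.96,0.07,1],[-2,0,0,0,-3.96,0.07,1],[-1,0,0,0,-1.98,0,1]]' 45
python3 -m jog '[[0,0,0,0,0,0,1],[0,0,0,0,0,0,1]]'
python3 -c "
from h import *
st=r.sense();print(st['ft_force'],st['wrist_torque'],st['tool_pos'],st['tcp_rot'])"
```

```text
time: 15.75
tool_pos: [605.4, -200.9, 174.7]
tcp_rot: [-163.5, 0.0, 84.8]
ft_force: [3.4, -1.7, -4.8]
finger_gap: 11.6
grip_force: 47.1
time: 15.95
tool_pos: [605.7, -200.9, 174.6]
tcp_rot: [-163.4, 0.0, 84.8]
ft_force: [3.5, -1.9, -5.9]
finger_gap: 11.5
grip_force: 47.3
[ 3.5353866  -1.93369636 -5.87225057] [-0.18408713 -1.4796079   0.40597514] [ 605.71362959 -200.92841869  174.63540905] [-1.63378952e+02  6.28328516e-03  8.47766141e+01]
```

The arc fits and the forces are small. I continue through the remaining 16.6°.

```bash
python3 -m jog '[[-1,0,0,0,-1.98,0,1],[-2,0,0,0,-3.96,0.07,1],[-2,0,0,0,-3.96,0.07,1],[-2,0,0,0,-3.96,0.07,1],[-2,0,0,0,-3.96,0.07,1]]'
python3 -m jog '[[-2,0,0,0,-3.96,0.07,1],[-2,0,0,0,-3.96,0.07,1],[-2,0,0,0,-3.96,0.07,1],[-1,0,0,0,-1.98,0,1],[-0.6,0,0,0,-1.19,0,1]]'
python3 -m jog '[[0,0,0,0,0,0,1],[0,0,0,0,0,0,1],[0,0,0,0,0,0,1]]'
python3 -c "
from h import *
st=r.sense();print(st['ft_force'],st['wrist_torque'],st['tool_pos'],st['tcp_rot'])"
```

```text
time: 16.45
tool_pos: [588.3, -199.5, 178.2]
tcp_rot: [-172.4, 0.0, 84.8]
ft_force: [4.4, -4.2, -7.3]
finger_gap: 11.9
grip_force: 46.9
time: 16.95
tool_pos: [573.1, -198.3, 179.0]
tcp_rot: [180.0, 0.0, 84.8]
ft_force: [5.6, -5.2, -9.5]
finger_gap: 11.1
grip_force: 47.1
time: 17.25
tool_pos: [573.3, -198.3, 179.0]
tcp_rot: [-179.9, 0.0, 84.8]
ft_force: [4.5, -5.3, -8.1]
finger_gap: 11.4
grip_force: 47.0
[ 4.5404281  -5.32488706 -8.13006184] [-0.45867859 -1.50503153  0.40580347] [ 573.31604216 -198.28622671  178.98392142] [-1.79943404e+02  2.26339295e-02  8.47712975e+01]
```

The tool is vertical to within 0.1°. My picture views are used up, so I check the lid angle and the bystanders with image code, validating it on the first pictures, where the lid is at 2.0 rad.

Run:
```python
from h import *
shot('side','d8');shot('scene','s8')
a=np.radians(-5.2);ex=np.array([np.cos(a),np.sin(a),0]);ey=np.array([-np.sin(a),np.cos(a),0]);ez=np.array([0,0,1.])
C=np.array([502.,-191,0])
def hull(c,pts):
    q=np.array([w2px(c,p) for p in pts]).astype(np.float32);m=np.zeros((400,640),np.uint8)
    cv2.fillConvexPoly(m,(cv2.convexHull(q)[:,0]*16).astype(np.int32),1,shift=4);return m
def model(c,th,o):
    box=[C+o+sx*75*ex+sy*130*ey+z*ez for sx in(-1,1) for sy in(-1,1) for z in(0,60)]
    u=-np.cos(th)*ex+np.sin(th)*ez;n=np.sin(th)*ex+np.cos(th)*ez
    lid=[C+o+75*ex+66*ez+k*u+sy*130*ey+s*6*n for k in(0,150) for sy in(-1,1) for s in(-1,1)]
    return hull(c,box),hull(c,lid)
def fit(f):
    c=load(f);h=cv2.cvtColor(cv2.imread(f'pics/{f}.png'),cv2.COLOR_BGR2HSV)
    red=(((h[...,0]<6)|(h[...,0]>172))&(h[...,1]>150)&(h[...,2]>40)).astype(np.uint8)
    best=[]
    for th in np.arange(1.35,2.2,.015):
        for dx in(-6,-3,0,3,6):
            for dy in(-4,0,4):
                b,l=model(c,th,dx*ex+dy*ey);roi=cv2.dilate(hull(c,[C+sx*150*ex+sy*160*ey+z*ez for sx in(-.8,1) for sy in(-1,1) for z in(0,225)]),None)
                best.append((int(((b|l)!=red)[roi>0].sum()),round(th,3),dx,dy))
    print(f,sorted(best)[:4])
for f in('side0','scene0','d8','s8'): fit(f)
for p,q in(('side0','d8'),('scene0','s8')):
    d=cv2.absdiff(cv2.imread(f'pics/{p}.png'),cv2.imread(f'pics/{q}.png')).max(2);print(q)
    c=load(p)
    for n,P in dict(mug=(0,0,0),).items(): pass
d=cv2.absdiff(cv2.imread('pics/d7.png'),cv2.imread('pics/d8.png')).max(2)
c=load('d8');u,v=w2px(c,C+65*ey+18*ez).astype(int);print('tee px',u,v,cv2.imread('pics/d7.png')[v,u],cv2.imread('pics/d8.png')[v,u])
```

```text
side0 [(1418, np.float64(1.95), 0, 4), (1420, np.float64(1.935), 0, 4), (1427, np.float64(1.92), 3, 4), (1447, np.float64(1.905), 3, 4)]
scene0 [(2624, np.float64(2.04), -6, 4), (2624, np.float64(2.055), -6, 0), (2626, np.float64(2.04), -6, 0), (2629, np.float64(2.055), -6, 4)]
d8 [(1713, np.float64(1.41), 0, 4), (1722, np.float64(1.395), 0, 4), (1730, np.float64(1.38), 3, 4), (1736, np.float64(1.425), 0, 4)]
s8 [(3977, np.float64(2.1), -6, 0), (3979, np.float64(2.085), -6, 0), (3980, np.float64(2.1), -6, 4), (3983, np.float64(2.085), -6, 4)]
d8
s8
tee px 326 240 [ 87 186 229] [ 80 164 211]
```

Run:
```python
from h import *
a=np.radians(-5.2);ex=np.array([np.cos(a),np.sin(a),0]);ey=np.array([-np.sin(a),np.cos(a),0]);ez=np.array([0,0,1.])
H=np.array([502.,-191,0])+75*ex+66*ez
def red(f):
    h=cv2.cvtColor(cv2.imread(f'pics/{f}.png'),cv2.COLOR_BGR2HSV);return (((h[...,0]<6)|(h[...,0]>172))&(h[...,1]>150)&(h[...,2]>40)).astype(np.float32)
for f,s in(('side0',1),('d8',1),('scene0',-1),('s8',-1)):
    m=red(f);c=load(f);th=np.arange(1.2,2.35,.01);out=[]
    for y in(-120,-105,-90,-75,75,90,105,120):
        q=np.array([w2px(c,H+150*(-np.cos(t)*ex+np.sin(t)*ez)+s*6*(np.sin(t)*ex+np.cos(t)*ez)+y*ey) for t in th],np.float32)
        v=cv2.remap(m,q[:,0][None],q[:,1][None],cv2.INTER_LINEAR)[0]>.5
        out.append((y,[(round(float(th[i]),2),'+' if v[i+1] else '-') for i in range(len(v)-1) if v[i]!=v[i+1]]))
    print(f,*out,sep='\n ')
```

```text
side0
 (-120, [(1.78, '-'), (1.88, '+'), (1.97, '-')])
 (-105, [(1.78, '-'), (1.88, '+'), (1.96, '-')])
 (-90, [(1.77, '-'), (1.89, '+'), (1.95, '-')])
 (-75, [(1.77, '-'), (1.88, '+'), (1.95, '-')])
 (75, [(1.64, '+'), (1.76, '-'), (1.88, '+'), (1.93, '-'), (2.24, '+')])
 (90, [(1.7, '+'), (1.76, '-'), (1.87, '+'), (1.94, '-'), (2.34, '+')])
 (105, [(1.88, '+'), (1.95, '-')])
 (120, [(1.86, '+'), (1.93, '-')])
d8
 (-120, [(1.42, '-'), (1.47, '+'), (1.52, '-')])
 (-105, [(1.42, '-'), (1.46, '+'), (1.52, '-')])
 (-90, [(1.42, '-'), (1.47, '+'), (1.53, '-')])
 (-75, [(1.41, '-'), (1.47, '+'), (1.53, '-')])
 (75, [(2.24, '+')])
 (90, [(2.34, '+')])
 (105, [])
 (120, [(1.45, '+'), (1.46, '-')])
scene0
 (-120, [(2.01, '+'), (2.07, '-')])
 (-105, [(2.0, '+'), (2.07, '-')])
 (-90, [(2.0, '+'), (2.07, '-')])
 (-75, [(1.35, '+'), (1.39, '-'), (1.83, '+'), (1.87, '-'), (1.91, '+'), (2.08, '-')])
 (75, [(1.31, '+'), (1.33, '-'), (1.61, '+'), (2.06, '-')])
 (90, [(1.6, '+'), (2.06, '-')])
 (105, [(1.32, '+'), (1.35, '-'), (1.6, '+'), (2.07, '-')])
 (120, [(1.31, '+'), (1.34, '-'), (1.61, '+'), (2.06, '-')])
s8
 (-120, [(1.57, '+'), (1.64, '-')])
 (-105, [(1.57, '+'), (1.61, '-')])
 (-90, [(1.59, '+'), (1.63, '-'), (2.0, '+'), (2.01, '-')])
 (-75, [(1.57, '+'), (1.64, '-')])
 (75, [(1.31, '+'), (1.34, '-'), (1.54, '+'), (1.63, '-')])
 (90, [(1.33, '+'), (1.36, '-'), (1.53, '+'), (1.64, '-')])
 (105, [(1.32, '+'), (1.35, '-'), (1.55, '+'), (1.64, '-')])
 (120, [(1.31, '+'), (1.34, '-'), (1.54, '+'), (1.63, '-')])
```

Both cameras show the lid has swung 0.43 rad from its 2.0 stop, so it is at 1.57. It stands upright and is gripped, so I hand in.

```bash
python3 -c "
from bench import r
s=r.sense();print(s['time'],s['grip_force'],s['ft_force'],s['tcp_rot']);print(r.hand_in())"
```

```text
17.35 47.02693283557892 [ 5.32760462 -4.99902074 -7.89048369] [-1.79943891e+02  2.38992245e-02  8.47734473e+01]
the job is handed in; nothing more can be done
None
```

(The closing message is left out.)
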